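# Switch on the bench circuit behind a locking toggle

## Task

Two identical switch boxes with locking toggles stand on the worktop; a lever is on when it leans towards the small round lamp on its box. Switch on the one that is still off: lift the metal collar on its lever, swing the lever fully over to the lamp side and let the collar drop back down so that it locks. Leave the other switch on and locked, and leave the two screw-lid cups where they stand.

Things in the scene. Friction and masses are not known exactly. Their poses are not given: they have to be found in the camera images.
- station_a: switch box A (starts off): grey box 142 x 76 mm fixed to the bench, top plate 50 mm up. Origin: centre of its underside; +x points to the end with the small round white lamp in a black ring (ON end; lamp 24 mm wide, 14 mm high, at x = +53 mm), y is parallel to the lever's hinge, z up. Two dark gate ridges rise 14 mm above the plate at y = +-6 to +-12 mm, within x = +-13 mm
- station_b: switch box B (starts on, left or right of A): grey box 142 x 76 mm fixed to the bench, top plate 50 mm up. Origin: centre of its underside; +x points to the end with the small round white lamp in a black ring (ON end; lamp 24 mm wide, 14 mm high, at x = +53 mm), y is parallel to the lever's hinge, z up. Two dark gate ridges rise 14 mm above the plate at y = +-6 to +-12 mm, within x = +-13 mm
- lever_a_pivot (a point): hinge axis of lever A at its middle, inside box A, 24 mm above the worktop. The lever is a steel rod 10 mm thick with a 15 mm wide rounded end whose top lies 106 mm from the pivot, 32 mm beyond the collar when that is down; lever B is the same
- lever_a (a joint): lever A, rad: 0 = off, leaning 0.42 rad from upright away from the lamp; 0.84 = on, 0.42 rad past upright towards the lamp (end stops). Turns about the box's y through the pivot. Locked at both ends (0.05 rad play) while the collar is down; else it swings with slight friction (0.05 N m) and stays where left. Starts off, 0 to 0.02.
- collar_a (a joint): lift of collar A along the lever away from the pivot, m: 0 = down, locked; 0.016 = upper stop. From 0.012 up its two pins clear the gate over the whole swing. A spring pulls it down (4 N at the bottom, 8 N at the top): let go at either end of the swing it drops to 0 by itself, over the middle it rests on the gate
- collar_a_mid (a point): centre of locking collar A, a knurled aluminium sleeve round the lever, 26 mm across, 30 mm long, covering 44 to 74 mm from the pivot when down (this point at 59 mm). Site z points out along the lever, y along the hinge. Two 7 mm pins reach 15 mm below the sleeve
- lever_b (a joint): lever B, rad: 0 = off, leaning 0.42 rad from upright away from the lamp; 0.84 = on, 0.42 rad past upright towards the lamp (end stops). Turns about the box's y through the pivot. Locked at both ends (0.05 rad play) while the collar is down; else it swings with slight friction (0.05 N m) and stays where left. Starts on, 0.82 to 0.84.
- collar_b (a joint): lift of collar B along the lever away from the pivot, m: 0 = down, locked; 0.016 = upper stop. From 0.012 up its two pins clear the gate over the whole swing. A spring pulls it down (4 N at the bottom, 8 N at the top): let go at either end of the swing it drops to 0 by itself, over the middle it rests on the gate
- collar_b_mid (a point): centre of locking collar B, a knurled aluminium sleeve round the lever, 26 mm across, 30 mm long, covering 44 to 74 mm from the pivot when down (this point at 59 mm). Site z points out along the lever, y along the hinge. Two 7 mm pins reach 15 mm below the sleeve
- cup_1: screw-lid specimen cup with a yellow lid, 64 mm across, 66 mm high, loose, standing between the switch boxes; origin at the centre of its underside. Bystander
- cup_2: screw-lid specimen cup with a red lid, 58 mm across, 66 mm high, loose, standing to the right of the switch boxes; origin at the centre of its underside. Bystander
Not all that is in view belongs to the job. What is shaped like the station_b but pink is not meant.

How it is judged:
By the outcome, as a careful person would: the job done as asked, in the order asked, and still so for the second after the job is handed in, with the robot touching nothing.
It also fails if it takes over 32 s, if anything falls off the work surface, if the arm or the gripper's body presses on something with over 40 N, if the wrist force passes 120 N, or if a joint passes its speed limit or range.

## Robot

A 6-joint arm with a two-finger parallel gripper is mounted at the origin on a cart in front of the work surface, level with it; the furniture and walls round the work are solid. World frame = base frame: x ahead of the robot, y to its left, z up, the work surface at z = 0. Lengths are in m, angles in degrees, forces in N, time in s.
With the tool pointing down it reaches from about 0.325 to 0.9 m from the base axis. Payload 6.1 kg.
Tool frame: the origin (TCP) lies midway between the tips of the shut fingers; the grasp point (between the pads) lies 19 mm behind it; z points along the fingers, y is the line along which they close (so a half turn about z gives the same grasp; the last joint's range is limited). The gripper opens to 87 mm and grips with 3 to 60 N. Pads are 19 mm wide; open, the fingers measure 117 mm over their backs; the gripper's body (75 mm by 190 mm) begins 51 mm behind the grasp point.
Start: joints at [-73.574, 12.628, 87.462, -0, 79.91, -7.225], TCP at [0.251, -0.572, 0.223] pointing down, gripper open.
Joint ranges: [-170.65, 170.65], [-52.31, 119.04], [5.05, 147.46], [-71.25, 251.25], [11.57, 151.72], [-153.62, 153.62]. Speed limits (degrees/s): [147.25, 147.25, 172.46, 180, 180, 180].

## Interface

Orientations are given as [roll, pitch, yaw] about the fixed x, y, z axes, in that order (R = Rz(yaw) Ry(pitch) Rx(roll)).
In Python, from cell import ctrl, optics gives the robot as it stands.
- The arm moves only by the tool apply_moves, never from a script. Its argument "increments" is a list of rows, each a list of 7 numbers: the opening, from 0 (shut) to 1 (fully open), then the shift along the tool's x, y, z each as a share of 30 cm, from -1 to 1, then the turn, a rotation vector about the tool's x, y, z each as a share of pi/2 rad, from -1 to 1. A call has 1 to 20 rows; each row is the pose to reach, as a shift and turn from the pose commanded when the call began, along the tool's axes at that moment; what a row does not reach only later rows make up. A row lasts 1/12 s, in which the tool goes at most 41.7 mm and 7.16 degrees, less where a joint would pass 70% of its speed; a pose out of reach is approached as far as the arm can. A call with a number of a shift or a turn outside -1 to 1 is refused whole. A call with a gripper value outside its range is refused whole. The fingers move at their own pace and stop on an object; "squeeze" is the grip in N (left out, the last holds). Time passes only in rows, so rows that repeat a pose let the fingers close. It gives the time, the measured TCP pose, the force, the opening and the grip force at its end, in the units of the state.
- ctrl.state(): the state, without advancing time (a new reading comes with each control period).
- optics.read_camera(name): name is "side" or "top"; returns the picture (420x560x3 uint8, blue, green, red); there is no depth.
- optics.camera_params(name): a dict with "intrinsics" (3x3 intrinsics, pixels), "R" (3x3) and "t" (3): a world point X has camera coordinates R X + t. Camera axes: x right, y down, z forward; pixel columns grow to the right and rows downward; lengths in m; the calibration is good to about 2 mm. A picture is of the moment at which its call begins. camera_params takes no time and is no camera call.
- ctrl.job_done(): hands the job in; it is judged then, once.
The state is a dict: "time": time; "q": joint angles; "joint_vel": joint speeds; "joint_torque": joint torques, N m; "eef_pos": TCP position; "tool_rot": TCP orientation; "wrist_force": force on the tool from outside, world axes, zero at the start; "ft_torque": the same for the moment, N m; "grip_width": finger opening in m; "grip_force": force on a finger pad.
Only numpy, scipy, OpenCV 4.12 (cv2) and the standard library are available. Lean on these libraries where they do the work, as an engineer would, in place of code of your own. Each camera call takes 0.05 s, during which the arm holds its last target. There are 200 camera calls.

## Working session

There is one attempt and no reset: what is moved stays moved. The work goes in short steps, Python scripts to look and compute and a tool call to move; the robot and the scene stay as the last step left them, time stands still between calls to the robot, and variables do not carry over. Pictures are saved under pics/ and viewed, at most 10 in all, crops included, and the job is handed in when it is done.

Besides the shell and the picture viewer there is one more tool, called as name(argument=value, ...), one argument or row to a line, values as JSON. apply_moves: Moves the arm, as the interface text tells. Shift numbers are shares of 30 cm and turn numbers shares of pi/2 rad, none past 1 either way. Its arguments: {"type":"object","properties":{"increments":{"type":"array"},"squeeze":{"type":"number"}},"required":["increments"]}

```bash
mkdir -p pics; ls
python3 - <<'E'
from cell import ctrl, optics
import cv2, numpy as np
for n in ("top","side"):
    im=optics.read_camera(n); cv2.imwrite(f"pics/{n}0.png",im)
    p=optics.camera_params(n); print(n,np.round(p["intrinsics"],1).tolist(),np.round(p["R"],3).tolist(),np.round(p["t"],3).tolist())
s=ctrl.state(); print(s)
E
```

```text
pics
top [[496.6, 0.0, 288.6], [0.0, 496.6, 208.9], [0.0, 0.0, 1.0]] [[0.021, -1.0, 0.013], [-0.994, -0.022, -0.111], [0.111, -0.011, -0.994]] [-0.153, 0.531, 1.241]
side [[381.0, 0.0, 271.7], [0.0, 381.0, 211.1], [0.0, 0.0, 1.0]] [[0.999, -0.034, 0.005], [-0.018, -0.613, -0.79], [0.03, 0.789, -0.613]] [-0.537, -0.032, 0.992]
{'time': 0.1, 'q': array([-7.35723914e+01,  1.26731820e+01,  8.75213218e+01,  4.86225749e-04,
        7.99125703e+01, -7.22399996e+00]), 'joint_vel': array([-0.02815101, -0.04153162, -0.15774693,  0.08545359,  0.05521931,
       -0.01427976]), 'joint_torque': array([ 9.39495985e-04, -4.95943379e+01, -3.88520765e+01,  7.01946672e-02,
        5.15220186e-02, -7.86166447e-05]), 'eef_pos': array([ 0.25057384, -0.57192328,  0.22150058]), 'tool_rot': array([-1.79893836e+02, -1.39391804e-02,  2.36515101e+01]), 'wrist_force': array([-0.104084  ,  0.58224035,  0.39364278]), 'ft_torque': array([0.00715432, 0.00700883, 0.00715471]), 'grip_force': 0.0, 'grip_width': 0.08697132906997684}
```

View pics/top0.png

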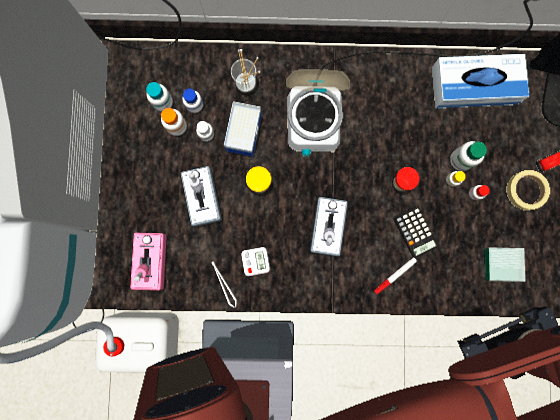

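View pics/side0.png

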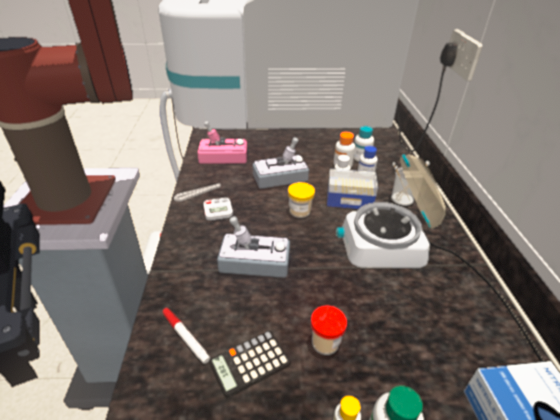

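Candidates in the top view are the grey box at (329,226), the grey box at (201,195), and the pink one at (148,262), which is a decoy. The right grey box has its lamp at about (329,204) and its lever leaning away from it, so it looks off and should be A. I'll check that in a close crop.

Run:
```python
import cv2, numpy as np
t=cv2.imread("pics/top0.png"); s=cv2.imread("pics/side0.png")
a=cv2.resize(t[190:265,300:360],None,fx=6.6,fy=6.6,interpolation=cv2.INTER_CUBIC)[:500]
b=cv2.resize(s[212:282,212:297],None,fx=4.7,fy=4.7,interpolation=cv2.INTER_CUBIC)
c=np.zeros((500,a.shape[1]+b.shape[1],3),np.uint8); c[:a.shape[0],:a.shape[1]]=a; c[:b.shape[0],a.shape[1]:]=b
print(a.shape,b.shape); cv2.imwrite("pics/crop1.png",c)
```

```text
(495, 396, 3) (329, 400, 3)
```

View pics/crop1.png

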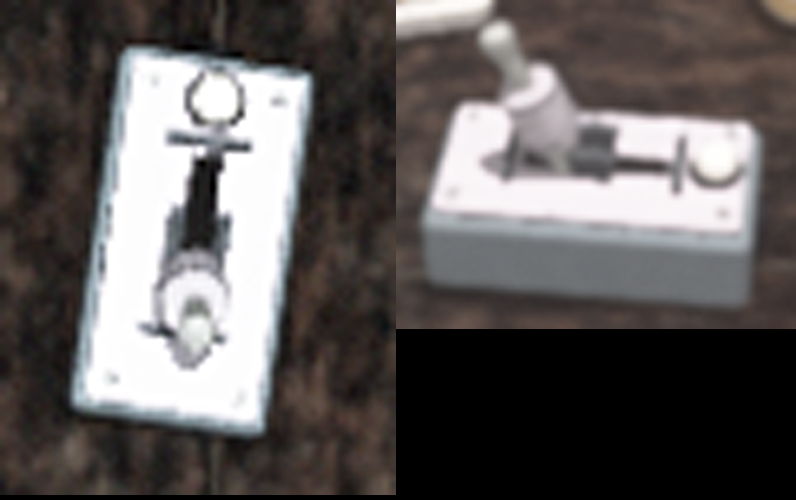

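The crop confirms it. A is the box at (329,226): its lever tip leans towards the robot, away from the lamp. Next I fit its pose from the plate corners and lamp in both views, then check it against the lever tip.

```bash
cat > h.py <<'E'
import numpy as np
from cell import ctrl, optics
from scipy.spatial.transform import Rotation as Ro
def proj(n,X):
    p=optics.camera_params(n); c=np.atleast_2d(X)@np.array(p["R"]).T+p["t"]; c=c@np.array(p["intrinsics"]).T
    return c[:,:2]/c[:,2:]
def box(p,P): return Ro.from_euler('z',p[2]).apply(P)+[p[0],p[1],0]
def target(p,th,r,flip=False):
    """TCP position, rotation with grasp point at r from pivot; th lean towards lamp"""
    d=np.array([np.sin(th),0,np.cos(th)])
    R=Ro.from_euler('z',p[2])*Ro.from_matrix(np.column_stack([np.cross([0,-1,0],-d),[0,-1,0],-d]))
    return box(p,[[0,0,.024]]+(r-.019)*d)[0],R
def rel(T0,T1):
    s=T0[1].inv().apply(T1[0]-T0[0])/.3; w=(T0[1].inv()*T1[1]).as_rotvec()/(np.pi/2)
    return np.round(np.r_[s,w],3).tolist()
def now():
    s=ctrl.state(); return s["eef_pos"],Ro.from_euler('xyz',s["tool_rot"],degrees=True)
E
python3 - <<'E'
from h import *
from scipy.optimize import least_squares
P=np.array([[71,38,50],[71,-38,50],[-71,-38,50],[-71,38,50],[53,0,64]])/1e3
t=np.array([[122,48],[310,75],[265,435],[75,405],[214,98]])/6.6+[300,190]-.4
s=(np.array([[762,125],[752,235],[425,215],[462,103],[716,153]])-[396,0])/4.7+[212,212]-.4
f=lambda p,w: np.r_[(proj("top",box(p,P))-t).ravel()*('t' in w),(proj("side",box(p,P))-s).ravel()*('s' in w)]
for w in ("t","s","ts"):
    r=least_squares(f,[.45,-.1,-.1],args=(w,)); p=r.x; print(w,np.round(p,4),np.round(r.fun,1))
tip=box(p,[[-np.sin(.42)*.0985,0,.024+np.cos(.42)*.0985]])
print(tip,proj("top",tip),np.array([195,328])/6.6+[300,190]-.4,proj("side",tip),(np.array([497,38])-[396,0])/4.7+212-.4)
T=target(p,-.42,.062); A=target(p,-.42,.16)
print(T[0],T[1].as_euler('xyz',degrees=True),rel(now(),A),A[0])
E
```

```text
t [ 0.4912 -0.2435 -0.1181] [-0.5 -0.8  0.8 -0.7  0.5  0.6 -0.9  0.9  0.1  0.  -0.  -0.  -0.  -0.
 -0.  -0.  -0.  -0.  -0.  -0. ]
s [ 0.4936 -0.2501 -0.1364] [ 0.  -0.   0.  -0.   0.  -0.   0.  -0.   0.  -0.   1.  -1.   0.7  1.4
 -1.3  0.2 -1.5 -1.1  0.9 -0.3]
ts [ 0.4926 -0.2463 -0.1271] [ 0.9 -1.4  2.1 -1.1  1.3  0.1  0.   0.2  1.4 -0.5  0.3 -2.4  0.3 -0.2
 -1.5 -0.9 -2.  -2.1  0.4 -1.7]
[[ 0.45279561 -0.24119908  0.11393926]] [[330.19585876 239.89613759]] [329.14545455 239.2969697 ] [[233.08033141 220.39939593]] [233.0893617  219.68510638]
[ 0.47524387 -0.24406688  0.06326282] [180.         -24.0642274   -7.28019955] [1.01, -0.769, 0.231, -0.073, 0.261, 0.338] [ 0.4356055  -0.23900301  0.15274554]
```

apply_moves(
  increments=[
    [1, 0.98, -0.75, 0.2, -0.073, 0.261, 0.338],
    [1, 0.98, -0.75, 0.2, -0.073, 0.261, 0.338],
    [1, 0.98, -0.75, 0.2, -0.073, 0.261, 0.338],
    [1, 0.98, -0.75, 0.2, -0.073, 0.261, 0.338],
    [1, 0.98, -0.75, 0.2, -0.073, 0.261, 0.338],
    [1, 0.98, -0.75, 0.2, -0.073, 0.261, 0.338],
    [1, 0.98, -0.75, 0.2, -0.073, 0.261, 0.338],
    [1, 0.98, -0.75, 0.2, -0.073, 0.261, 0.338],
    [1, 0.98, -0.75, 0.2, -0.073, 0.261, 0.338],
    [1, 0.98, -0.75, 0.2, -0.073, 0.261, 0.338],
    [1, 0.98, -0.75, 0.2, -0.073, 0.261, 0.338],
    [1, 0.98, -0.75, 0.2, -0.073, 0.261, 0.338],
    [1, 0.98, -0.75, 0.2, -0.073, 0.261, 0.338],
    [1, 0.98, -0.75, 0.2, -0.073, 0.261, 0.338],
  ],
)

```text
time: 1.27
eef_pos: [0.4292, -0.2502, 0.1629]
tool_rot: [179.9, -24.1, -7.4]
wrist_force: [-0.2, 0.2, 0.1]
grip_width: 0.0871
grip_force: 0.0
```

Run:
```python
from h import *
import cv2
p=[.492,-.245,-.12]; n=now(); s=ctrl.state(); print(s["time"],s["eef_pos"],s["tool_rot"],s["q"].round(1))
for r in (.16,.11,.062): print(r,rel(n,target(p,-.42,r)))
a=[cv2.resize(optics.read_camera(c)[y:y+100,x:x+130],None,fx=3,fy=3,interpolation=cv2.INTER_CUBIC) for c,x,y in (("top",265,170),("side",185,165))]
cv2.imwrite("pics/near1.png",np.hstack(a))
```

```text
1.2667 [ 0.42924822 -0.25024073  0.16286504] [179.88713221 -24.1101302   -7.35489639] [-50.8 -19.9 128.3  19.9  55.2  37.5]
0.16 [-0.001, -0.043, 0.036, 0.003, -0.001, -0.005]
0.11 [-0.002, -0.043, 0.203, 0.003, -0.001, -0.005]
0.062 [-0.002, -0.044, 0.363, 0.003, -0.001, -0.005]
```

View pics/near1.png

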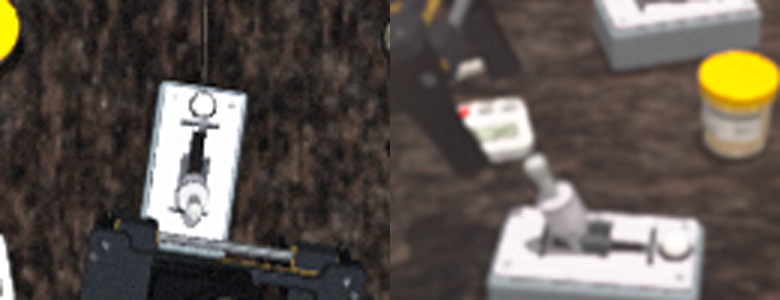

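The top crop shows the gripper's fingers around x≈120–325 (3x crop) straddling the lever, whose tip is at (192,205). The side crop shows the lever still off and the tool lean matching it. I'll align sideways, then go partway down and check.

apply_moves(
  increments=[
    [1, 0, -0.043, 0.036, 0, 0, -0.005],
    [1, 0, -0.043, 0.1, 0, 0, -0.005],
    [0.8, 0, -0.043, 0.18, 0, 0, -0.005],
    [0.7, 0, -0.043, 0.2, 0, 0, -0.005],
    [0.7, 0, -0.043, 0.2, 0, 0, -0.005],
    [0.7, 0, -0.043, 0.2, 0, 0, -0.005],
  ],
)

```text
time: 1.87
eef_pos: [0.4553, -0.2392, 0.1077]
tool_rot: [179.8, -24.0, -6.8]
wrist_force: [0.9, 0.1, 0.4]
grip_width: 0.0681
grip_force: 0.0
```

Run:
```python
from h import *
import cv2
p=[.492,-.245,-.12]; n=now(); s=ctrl.state(); print(s["time"],s["eef_pos"],s["tool_rot"],s["grip_width"])
for r in (.11,.062): print(r,rel(n,target(p,-.42,r)))
w=s["grip_width"]/2
for c in("top","side"): print(c,proj(c,[n[0]+n[1].apply([0,k*w,0]) for k in(-1,0,1)]))
a=[cv2.resize(optics.read_camera(c)[y:y+100,x:x+100],None,fx=4,fy=4,interpolation=cv2.INTER_CUBIC) for c,x,y in (("top",280,180),("side",190,175))]
cv2.imwrite("pics/near2.png",np.hstack(a))
```

```text
1.8667 [ 0.45527829 -0.23917613  0.10774605] [179.76994556 -24.04754458  -6.78752569] 0.06808144416710055
0.11 [-0.001, 0.005, 0.002, 0.002, 0.0, 0.001]
0.062 [-0.001, 0.004, 0.162, 0.002, 0.0, 0.001]
top [[315.0099918  236.9621172 ]
 [329.11300184 238.96622971]
 [343.22116545 240.97107458]]
side [[237.27987443 211.64608038]
 [234.57076181 222.16154825]
 [231.66060269 233.4573816 ]]
```

View pics/near2.png

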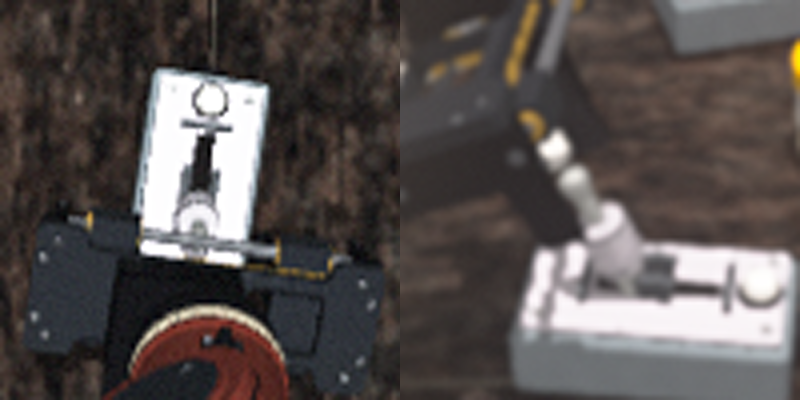

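The fingers straddle the lever. The TCP projects to (329,239) in the top view and (234.6,222) in the side view, on the lever tip seen at (330,237) and (233.8,221). I'll descend and close.

apply_moves(
  increments=[
    [0.7, 0, 0.004, 0.08, 0, 0, 0],
    [0.6, 0, 0.004, 0.13, 0, 0, 0],
    [0.5, 0, 0.004, 0.162, 0, 0, 0],
    [0.45, 0, 0.004, 0.162, 0, 0, 0],
    [0.4, 0, 0.004, 0.162, 0, 0, 0],
    [0.35, 0, 0.004, 0.162, 0, 0, 0],
    [0.3, 0, 0.004, 0.162, 0, 0, 0],
    [0.25, 0, 0.004, 0.162, 0, 0, 0],
    [0.2, 0, 0.004, 0.162, 0, 0, 0],
    [0.2, 0, 0.004, 0.162, 0, 0, 0],
    [0.2, 0, 0.004, 0.162, 0, 0, 0],
  ],
  squeeze=10,
)

```text
time: 2.88
eef_pos: [0.4757, -0.2434, 0.0644]
tool_rot: [179.6, -24.2, -6.7]
wrist_force: [-4.7, -0.6, 6.1]
grip_width: 0.0244
grip_force: 10.0
```

apply_moves(
  increments=[
    [0, 0, 0, 0, 0, 0, 0],
    [0, 0, 0, 0, 0, 0, 0],
    [0, 0, 0, -0.005, 0, 0, 0],
    [0, 0, 0, -0.01, 0, 0, 0],
    [0, 0, 0, -0.015, 0, 0, 0],
    [0, 0, 0, -0.015, 0, 0, 0],
  ],
  squeeze=40,
)

```text
time: 3.38
eef_pos: [0.4736, -0.243, 0.0679]
tool_rot: [179.6, -24.2, -6.7]
wrist_force: [3.5, -3.6, -3.4]
grip_width: 0.0239
grip_force: 40.0
```

Run:
```python
from h import *
p=[.492,-.245,-.12]; n=now(); s=ctrl.state(); print(s["time"],s["eef_pos"],s["tool_rot"],s["grip_width"],s["wrist_force"],s["ft_torque"])
for r in (.062,): print(r,rel(n,target(p,-.42,r)))
print("force in tool frame",n[1].inv().apply(s["wrist_force"]))
```

```text
3.3833 [ 0.47360367 -0.24301054  0.06786253] [179.63766663 -24.15295695  -6.72474365] 0.02389615551117289 [ 3.4629509  -3.61169095 -3.36604305] [-0.60796064 -0.04559843 -0.26982486]
0.062 [-0.003, -0.001, 0.015, 0.003, -0.001, 0.002]
force in tool frame [2.14665861 3.151853   4.67164486]
```

Pull force is 4.7 N along the lever, as the spring would give, so the collar is following. I'll lift it further.

apply_moves(
  increments=[
    [0, 0, 0, -0.01, 0, 0, 0],
    [0, 0, 0, -0.02, 0, 0, 0],
    [0, 0, 0, -0.03, 0, 0, 0],
    [0, 0, 0, -0.034, 0, 0, 0],
    [0, 0, 0, -0.034, 0, 0, 0],
    [0, 0, 0, -0.034, 0, 0, 0],
  ],
)

```text
time: 3.88
eef_pos: [0.4695, -0.2425, 0.0769]
tool_rot: [179.6, -24.2, -6.7]
wrist_force: [4.7, -5.4, -6.5]
grip_width: 0.0242
grip_force: 40.0
```

Run:
```python
from h import *
p=[.492,-.245,-.12]; n=now(); s=ctrl.state(); print(s["time"],s["eef_pos"],s["tool_rot"],s["grip_width"],s["grip_force"])
print("force in tool frame",n[1].inv().apply(s["wrist_force"]))
print(rel(n,target(p,-.42,.062)))
# arc from the present pose about the pivot, fixed radius
r=.0775
for k in range(1,13):
    print(k,rel(target(p,-.42,r),target(p,-.42+.07*k,r)))
```

```text
3.8833 [ 0.4694561  -0.24246455  0.07689916] [179.63694113 -24.15312638  -6.73900803] 0.024191221194618015 40.00381682999432
force in tool frame [2.18627533 4.75988388 8.12285815]
[-0.003, -0.001, 0.048, 0.003, -0.001, 0.001]
1 [0.014, -0.0, 0.0, 0.0, -0.045, 0.0]
2 [0.027, -0.0, 0.002, -0.0, -0.089, 0.0]
3 [0.041, -0.0, 0.004, 0.0, -0.134, 0.0]
4 [0.054, -0.0, 0.008, 0.0, -0.178, 0.0]
5 [0.067, -0.0, 0.012, 0.0, -0.223, 0.0]
6 [0.08, -0.0, 0.017, 0.0, -0.267, 0.0]
7 [0.092, -0.0, 0.023, 0.0, -0.312, 0.0]
8 [0.104, -0.0, 0.03, 0.0, -0.357, 0.0]
9 [0.115, -0.0, 0.037, 0.0, -0.401, -0.0]
10 [0.126, -0.0, 0.046, 0.0, -0.446, 0.0]
11 [0.136, -0.0, 0.055, 0.0, -0.49, 0.0]
12 [0.145, -0.0, 0.065, 0.0, -0.535, 0.0]
```

The force is 8.1 N, which puts the lift at about 14–15 mm. I'll swing halfway along the arc and check the force.

apply_moves(
  increments=[
    [0, 0.007, 0, 0, 0, -0.022, 0],
    [0, 0.014, 0, 0, 0, -0.045, 0],
    [0, 0.027, 0, 0.002, 0, -0.089, 0],
    [0, 0.041, 0, 0.004, 0, -0.134, 0],
    [0, 0.054, 0, 0.008, 0, -0.178, 0],
    [0, 0.067, 0, 0.012, 0, -0.223, 0],
    [0, 0.08, 0, 0.017, 0, -0.267, 0],
    [0, 0.08, 0, 0.017, 0, -0.267, 0],
  ],
)

```text
time: 4.55
eef_pos: [0.4938, -0.2455, 0.0807]
tool_rot: [179.7, 0.2, -6.8]
wrist_force: [-1.8, -7.6, -7.1]
grip_width: 0.024
grip_force: 40.0
```

Run:
```python
from h import *
p=[.492,-.245,-.12]; n=now(); s=ctrl.state(); print(s["time"],s["eef_pos"],s["tool_rot"],s["grip_width"],s["grip_force"],s["q"].round(0))
print("force in tool frame",n[1].inv().apply(s["wrist_force"]))
for th in(0,.14,.28,.35,.42,.43): print(th,rel(n,target(p,th,.0775)))
```

```text
4.55 [ 0.49379445 -0.24549269  0.08074742] [179.6633485    0.22068437  -6.77958548] 0.02404279220295858 40.00308169517666 [-34.  11. 105.  -0.  64.  63.]
force in tool frame [-0.86061114  7.71511706  7.10902423]
0 [-0.006, -0.001, -0.006, 0.004, 0.002, 0.001]
0.14 [0.021, -0.001, -0.004, 0.004, -0.087, 0.001]
0.28 [0.048, -0.001, 0.002, 0.004, -0.176, 0.001]
0.35 [0.061, -0.001, 0.006, 0.004, -0.22, 0.0]
0.42 [0.073, -0.001, 0.011, 0.004, -0.265, 0.0]
0.43 [0.075, -0.001, 0.012, 0.004, -0.271, 0.0]
```

apply_moves(
  increments=[
    [0, 0.0, 0.003, -0.004, 0, 0, 0],
    [0, 0.014, 0.003, -0.004, 0, -0.045, 0],
    [0, 0.027, 0.003, -0.002, 0, -0.089, 0],
    [0, 0.041, 0.003, 0.0, 0, -0.134, 0],
    [0, 0.054, 0.003, 0.004, 0, -0.178, 0],
    [0, 0.067, 0.003, 0.008, 0, -0.223, 0],
    [0, 0.08, 0.003, 0.013, 0, -0.267, 0],
    [0, 0.083, 0.003, 0.014, 0, -0.275, 0],
    [0, 0.083, 0.003, 0.014, 0, -0.275, 0],
  ],
)

```text
time: 5.3
eef_pos: [0.5145, -0.2484, 0.0743]
tool_rot: [179.8, 25.3, -6.9]
wrist_force: [-6.8, -3.5, -4.8]
grip_width: 0.024
grip_force: 40.0
```

Run:
```python
from h import *
import cv2
p=[.493,-.2455,-.12]; n=now(); s=ctrl.state(); print(s["time"],s["eef_pos"],s["tool_rot"],s["grip_width"],s["grip_force"])
print("force in tool frame",n[1].inv().apply(s["wrist_force"]))
for th,r in((.42,.0775),(.42,.062)): print(th,rel(n,target(p,th,r)))
a=[cv2.resize(optics.read_camera(c)[y:y+100,x:x+100],None,fx=4,fy=4,interpolation=cv2.INTER_CUBIC) for c,x,y in (("top",280,180),("side",200,180))]
cv2.imwrite("pics/on1.png",np.hstack(a))
```

```text
5.3 [ 0.51453241 -0.24836767  0.07427215] [179.7672855   25.3070017   -6.92343469] 0.024022038054166712 40.024998765438795
force in tool frame [-3.72231827  4.2823889   7.04778796]
0.42 [0.002, -0.001, -0.013, 0.002, 0.014, -0.0]
0.42 [0.003, -0.001, 0.039, 0.002, 0.014, -0.0]
```

View pics/on1.png

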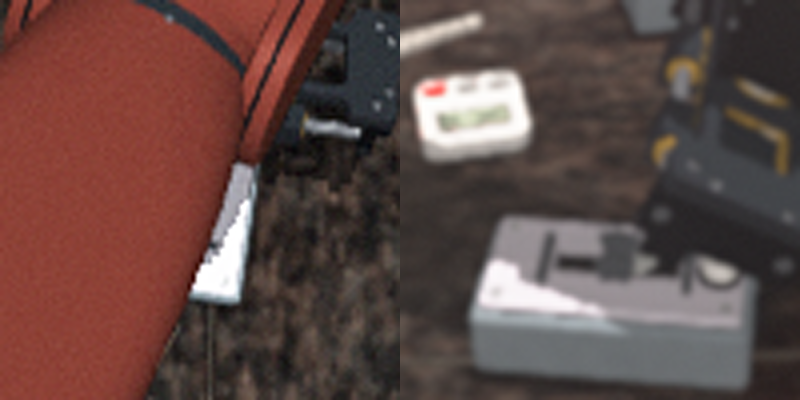

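Resistance of 3.7 N against the swing direction means the lever is at its ON stop. The side crop shows the gripper over the lamp end, with the lamp at (715,270) in the crop. I'll lower the collar most of the way, then release it.

apply_moves(
  increments=[
    [0, 0, 0, 0.01, 0, 0, 0],
    [0, 0, 0, 0.02, 0, 0, 0],
    [0, 0, 0, 0.03, 0, 0, 0],
    [0, 0, 0, 0.036, 0, 0, 0],
    [0, 0, 0, 0.036, 0, 0, 0],
    [0, 0, 0, 0.036, 0, 0, 0],
  ],
)

```text
time: 5.9
eef_pos: [0.511, -0.248, 0.0664]
tool_rot: [179.7, 25.0, -7.0]
wrist_force: [-3.9, -4.1, -3.6]
grip_width: 0.0239
grip_force: 40.0
```

Run:
```python
from h import *
n=now(); s=ctrl.state(); print(s["time"],s["eef_pos"],s["tool_rot"],s["grip_width"],s["grip_force"])
print("force in tool frame",n[1].inv().apply(s["wrist_force"]))
for r in(.062,): print(rel(n,target([.493,-.2455,-.12],.42,r)))
```

```text
5.9 [ 0.5109698  -0.24795876  0.06636449] [179.74793479  24.96907192  -6.96202275] 0.02387603101420125 40.028285309672356
force in tool frame [-1.49650219  4.47004404  4.73542008]
[0.003, -0.001, 0.01, 0.002, 0.01, -0.001]
```

Spring force has fallen to 4.7 N, so about 3 mm of lift is left. I'll open the fingers, let the collar drop, and back out along the lever.

apply_moves(
  increments=[
    [0.4, 0, 0, 0, 0, 0, 0],
    [0.6, 0, 0, 0, 0, 0, 0],
    [0.7, 0, 0, 0, 0, 0, 0],
    [0.7, 0, 0, 0, 0, 0, 0],
    [0.7, 0, 0, 0, 0, 0, 0],
    [0.7, 0, 0, -0.05, 0, 0, 0],
    [0.7, 0, 0, -0.12, 0, 0, 0],
    [0.7, 0, 0, -0.2, 0, 0, 0],
    [0.7, 0, 0, -0.3, 0, 0, 0],
    [0.7, 0, 0, -0.4, 0, 0, 0],
    [0.7, 0, 0, -0.5, 0, 0, 0],
    [0.7, 0, 0, -0.5, 0, 0, 0],
    [0.7, 0, 0, -0.5, 0, 0, 0],
  ],
)

```text
time: 6.98
eef_pos: [0.5772, -0.2552, 0.2067]
tool_rot: [179.6, 24.4, -7.0]
wrist_force: [-0.4, -0.3, -0.7]
grip_width: 0.0609
grip_force: 0.0
```

Run:
```python
from h import *
import cv2
n=now(); s=ctrl.state(); print(s["time"],s["eef_pos"],s["tool_rot"],s["wrist_force"])
p=[.493,-.2455,-.12]
for r in(.0985,.074,.044):
    X=box(p,[[np.sin(.42)*r,0,.024+np.cos(.42)*r]]); print(r,proj("side",X),((proj("side",X)-[205,195])*5))
im=optics.read_camera("side"); a=cv2.resize(im[195:295,205:305],None,fx=5,fy=5,interpolation=cv2.INTER_CUBIC)
b=cv2.resize(im[120:195,245:305],None,fx=5,fy=5,interpolation=cv2.INTER_CUBIC)
c=np.zeros((500,800,3),np.uint8); c[:,:500]=a; c[:375,500:]=b; cv2.imwrite("pics/on2.png",c)
```

```text
6.9833 [ 0.57718446 -0.25524654  0.20666823] [179.61146595  24.39846557  -6.96619058] [-0.36264151 -0.30030026 -0.74637466]
0.0985 [[274.14815136 222.6080709 ]] [[345.7407568  138.04035449]]
0.074 [[269.02994563 231.02039475]] [[320.14972813 180.10197376]]
0.044 [[263.02194615 240.89519072]] [[290.10973073 229.47595358]]
```

View pics/on2.png

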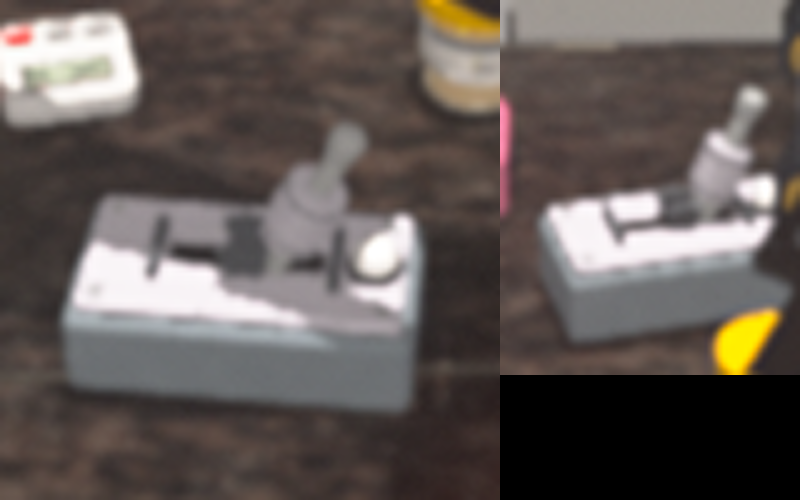

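The side crop shows lever A leaning to the lamp, with its tip at (346,138) where the ON pose predicts it. The collar top is at about (318,180), the predicted down position, and box B looks the same. The gripper is clear with zero force, so I'm handing in.

```bash
python3 -c "
from cell import ctrl
print(ctrl.job_done())"
```

```text
the job is handed in; nothing more can be done
None
```

Switch A is on, with its collar dropped back to the locked position in the last picture; I did not touch switch B or the two cups, and the job was handed in at about 7 s of robot time.

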